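# Pack up a glued block in the lever press and hold the pressure

## Robot

A 6-joint arm with a two-finger parallel gripper is mounted at the origin on a cart in front of the work surface, level with it; the furniture and walls round the work are solid. World frame = base frame: x ahead of the robot, y to its left, z up, the work surface at z = 0. Lengths are in m, angles in rad, forces in N, time in s.
With the tool pointing down it reaches from about 0.225 to 0.875 m from the base axis. Payload 3.4 kg.
Tool frame: the origin (TCP) lies between the finger pads; the fingertips stand 22 mm ahead of it and the grasp point (between the pads) lies 3 mm ahead of it (manip.finger_overhang is the distance from the TCP to the fingertips, in m); z points along the fingers, y is the line along which they close (so a half turn about z gives the same grasp; the last joint's range is limited). The gripper opens to 85 mm and grips with 20 to 120 N. Pads are 22 mm wide; open, the fingers measure 114 mm over their backs; the gripper's body (76 mm by 85 mm) begins 54 mm behind the grasp point. The pads swing forward as they close: fully open they stand 13 mm farther back than shut.
Start: joints at [-1.384, 0.276, 1.505, -0, 1.361, -0.121], TCP at [0.174, -0.548, 0.253] pointing down, gripper open.
Joint ranges: [-2.89, 2.89], [-0.75, 2.08], [0.22, 2.7], [-1.18, 4.32], [0.11, 2.71], [-2.7, 2.7]. Speed limits (rad/s): [2.57, 2.57, 3.14, 3.14, 3.14, 3.14].

## Interface

Orientations are given as a unit quaternion [w, x, y, z].
In Python, from rig import get_state, eyes, order, manip gives the robot as it stands.
- The arm moves only by the tool drive_tool, never from a script. Its argument "rows" is a list of rows, each a list of 4 numbers: the shift along the tool's x, y, z in units of 25 mm (1.0 is 25 mm), then the turn about the tool's z in units of 6 degrees (1.0 is 6 degrees). A call has exactly 8 rows; each row is the pose to reach, as a shift and turn from the pose commanded when the call began, along the tool's axes at that moment; what a row does not reach only later rows make up. A row lasts 1/12 s, in which the tool goes at most 41.7 mm and 7.16 degrees, less where a joint would pass 70% of its speed; a pose out of reach is approached as far as the arm can. A call with a gripper value outside its range is refused whole. "grip" is the finger opening in mm, from 0 to 85.4, set as the call begins (left out, the last holds). The fingers move at their own pace and stop on an object; "newtons" is the grip in N (left out, the last holds). Time passes only in rows, so rows that repeat a pose let the fingers close, or fill a call up. It gives the time, the measured TCP pose, the force, the opening and the grip force at its end, in the units of the state.
- get_state(): the state, without advancing time (a new reading comes with each control period).
- eyes.get_image(name): name is "scene" or "top"; returns (picture, depth): 384x512x3 uint8, red, green, blue; 384x512 float32, m along the optical axis (not along the pixel's ray), 0 where there is no reading.
- eyes.camera_info(name): a dict with "fx", "fy", "cx", "cy" (pixels), "R" (3x3) and "t" (3): a world point X has camera coordinates R X + t. Camera axes: x right, y down, z forward; pixel columns grow to the right and rows downward; lengths in m; the calibration is good to about 2 mm. A picture is of the moment at which its call begins. camera_info takes no time and is no camera call.
- order.sign_off(): hands the job in; it is judged then, once.
The state is a dict: "clock": time; "qpos": joint angles; "qd": joint speeds; "effort": joint torques, N m; "position": TCP position; "ee_rot": TCP orientation; "contact_force": force on the tool from outside, world axes, zero at the start; "moment": the same for the moment, N m; "width": finger opening in m; "gripper_force": force on a finger pad.
Only numpy, scipy, OpenCV 4.12 (cv2) and the standard library are available. Lean on these libraries where they do the work, as an engineer would, in place of code of your own. Each camera call takes 0.05 s, during which the arm holds its last target. There are 200 camera calls.

## Task

The glued block lying in the lever press is too low for the lever to reach. Stack the loose plywood packing plates flat and squarely on the block, as many as it takes, until the lever swung down bites on the stack before it meets its own stop, yet comes to within 6 degrees of level so that its foot bears square. Finish holding the handle pressed firmly down on the stack (about 10 N at the handle or a little more) and do not let go, so that I can tighten the star knob; leave the block where it lies, unused plates on the bench, and the offcut and the tape roll where they are.

Things in the scene. Friction and masses are not known exactly. Their poses are not given: they have to be found in the camera images.
- press: lever press, fixed to the bench: hardwood bed 240 (x) x 120 (y) x 20 mm, from x = +60 to -180 mm, and at x = +30 mm a steel column 25 mm thick, top at z = 174 mm. Origin on the bench straight under the hinge pin. -x is the direction in which the lowered lever runs from the pin towards its handle
- hinge_pin (a point): centre of the lever's hinge pin (along the press's y) in the steel head clamped on the column; the head is set differently each time, with the pin 85 to 105 mm over the bench. The head reaches 20 mm above and below the pin; a black star knob on the pin's -y end locks the hinge (leave it alone)
- lever_angle (a joint): angle of the lever in rad: 0 = level, where its own stop halts it; grows as the handle goes up; about 1.57 = upright, at most 1.75. It starts raised at 1.45 to 1.68. The hinge is stiff (0.55 N m of friction), so the lever stays wherever it is left and its weight alone does not press
- handle_grip (a point): middle of the round wooden handle at the end of the lever, on the lever's centre line 210 mm from the hinge pin; the handle is 25 mm thick and runs from 151 to 243 mm from the pin, in line with the lever; inward of it comes the steel bar, 16 mm wide and 24 mm deep
- lever: the lever, with handle and foot; origin on the hinge pin, -x along the lever to the handle, y along the pin. Its rubber foot is a ball of 16 mm radius, centre 120 mm out along the lever and 14 mm below the lever's centre line: with the lever level, the foot's lowest point is 120 mm from the pin and 30 mm below the pin's height
- block: the work: hardwood block 92 x 44 x 30 mm lying flat on the press bed (bed top 20 mm over the bench) under where the foot comes down, its long side along the press's x within about 8 degrees; origin: centre of its underside; about 150 g, loose
- plate_a: plywood packing plate, one of three alike, 70 x 48 x 10 mm, about 45 g, lying flat on the bench at the start among other things; origin: centre of its underside; x along the 70 mm side, z up through the 10 mm thickness
- plate_b: plywood packing plate, one of three alike, 70 x 48 x 10 mm, about 45 g, lying flat on the bench at the start among other things; origin: centre of its underside; x along the 70 mm side, z up through the 10 mm thickness
- plate_c: plywood packing plate, one of three alike, 70 x 48 x 10 mm, about 45 g, lying flat on the bench at the start among other things; origin: centre of its underside; x along the 70 mm side, z up through the 10 mm thickness
- spare_offcut: bystander: small hardwood offcut 73 x 45 x 25 mm with rounded edges, thicker than the plates; origin: centre of its underside. Not to be used
- tape: bystander: roll of masking tape 83 mm across, 18 mm high, lying flat; origin: centre of its underside. Not to be used
- tub_corner (a point): obstacle: top of the near right corner of the fixed dark green tub at the back left; the tub is 200 mm tall and runs from this corner 450 mm to the left (+y) and 570 mm away from the robot; laths, a plate and a whetstone lie across it up to 255 mm
- box_rim (a point): obstacle: middle of the top of the near wall of the fixed open pine box behind the press; the wall is 270 mm wide (along y) and 100 mm tall, the box runs 435 mm away from the robot

How it is judged:
By the outcome, as a careful person would: the job done as asked, in the order asked, and still so for the second after the job is handed in, while the arm keeps its last pose, push and grip.
It also fails if it takes over 72 s, if anything falls off the work surface, if the arm or the gripper's body presses on something with over 40 N, if the wrist force passes 120 N, or if a joint passes its speed limit or range.

## Working session

There is one attempt and no reset: what is moved stays moved. The work goes in short steps, Python scripts to look and compute and a tool call to move; the robot and the scene stay as the last step left them, time stands still between calls to the robot, and variables do not carry over. Pictures are saved under pics/ and viewed, at most 10 in all, crops included, and the job is handed in when it is done.

Besides the shell and the picture viewer there is one more tool, called after "Emit:" as a command line: name --pt "numbers of a row" for each row, then --argument value for the rest. drive_tool: Moves the arm, as the interface text tells. Its arguments: {"type":"object","properties":{"rows":{"type":"array","items":{"type":"array","items":{"type":"number"}}},"grip":{"type":"number"},"newtons":{"type":"number"}},"required":["rows"]}

```bash
mkdir -p pics; ls; python3 - <<'E'
from rig import get_state, eyes, order, manip
import cv2,numpy as np
for n in("scene","top"):
    p,d=eyes.get_image(n); cv2.imwrite(f"pics/{n}0.png",cv2.cvtColor(p,cv2.COLOR_RGB2BGR)); np.savez(f"{n}0.npz",p=p,d=d)
    c=eyes.camera_info(n); print(n,c)
print(get_state(), manip.finger_overhang)
E
```

```text
pics
scene {'fx': 398.6670659013848, 'fy': 398.6670659013848, 'cx': 250.45617970318963, 'cy': 194.82695525548138, 'R': array([[-0.63485783, -0.77262553, -0.00230876],
       [-0.3630446 ,  0.30094481, -0.88183379],
       [ 0.68202211, -0.55900091, -0.47155469]]), 't': array([0.26472421, 0.33586835, 0.77181801])}
top {'fx': 452.48702847196404, 'fy': 452.48702847196404, 'cx': 255.71826304673743, 'cy': 196.66128729406077, 'R': array([[-0.02999033, -0.99693497,  0.07225814],
       [-0.98659259,  0.01792178, -0.16221554],
       [ 0.16042335, -0.07615425, -0.98410613]]), 't': array([-0.08101064,  0.54222976,  1.4350874 ])}
{'clock': 0.1, 'qpos': array([-1.38401380e+00,  2.76535900e-01,  1.50598740e+00,  1.06053894e-05,
        1.36069516e+00, -1.20998521e-01]), 'qd': array([ 0.00133995, -0.00082219, -0.00404143, -0.0018758 ,  0.00237297,
       -0.00095622]), 'effort': array([ 1.48324489e-03, -4.17700052e+01, -2.46405101e+01, -1.34341976e-04,
        5.79892279e-03, -9.01500272e-06]), 'position': array([ 0.17411327, -0.54756182,  0.25253144]), 'ee_rot': array([-8.12635445e-04,  9.88182047e-01,  1.53282682e-01, -2.15508584e-05]), 'contact_force': array([-0.00364506,  0.38361728, -0.29254579]), 'moment': array([ 0.0457043 , -0.04034662, -0.02533484]), 'gripper_force': 0.0, 'width': 0.08522994134482174} 0.022
```

View pics/scene0.png

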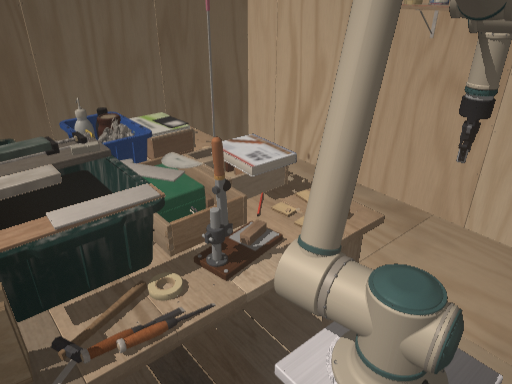

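View pics/top0.png

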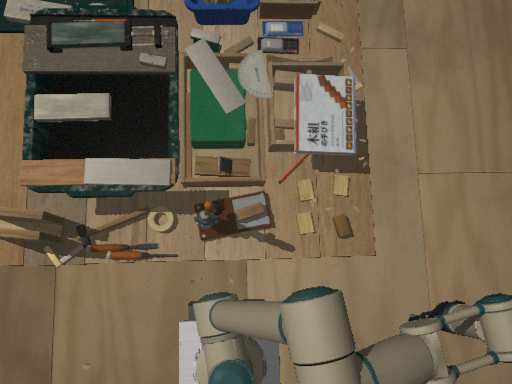

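The top view shows the press at about (232,215) with the block near (253,213), plates at (306,190), (341,185) and (305,222), the darker offcut at (343,226), and the tape at (161,220). Next I'll measure them.

```bash
cat > h.py <<'E'
import cv2,numpy as np
from rig import get_state, eyes
def ray(n,u,v):
    c=eyes.camera_info(n);d=np.stack([(np.asarray(u,float)-c['cx'])/c['fx'],(np.asarray(v,float)-c['cy'])/c['fy'],np.ones_like(np.asarray(u,float))],-1)
    return -c['R'].T@c['t'], d@c['R']
def onz(n,u,v,z):
    o,d=ray(n,u,v); return o+d*((z-o[2])/d[...,2])[...,None]
def cloud(n,depth):
    v,u=np.mgrid[:384,:512]; o,d=ray(n,u,v); P=o+d*depth[...,None]; P[depth==0]=np.nan; return P
def px(n,X):
    c=eyes.camera_info(n); q=c['R']@np.asarray(X)+c['t']; return q[0]/q[2]*c['fx']+c['cx'],q[1]/q[2]*c['fy']+c['cy']
def load(n,k): f=np.load(f"{n}{k}.npz"); return f['p'],f['d']
def snap(n,k):
    p,d=eyes.get_image(n); np.savez(f"{n}{k}.npz",p=p,d=d); return p,d
def save(img,name,s): cv2.imwrite(name,cv2.cvtColor(cv2.resize(img,None,fx=s,fy=s,interpolation=cv2.INTER_CUBIC),cv2.COLOR_RGB2BGR))
E
python3 - <<'E'
from h import *
p,d=load('top',0); P=cloud('top',d)
ps,ds=load('scene',0); Q=cloud('scene',ds)
# plates by colour
hsv=cv2.cvtColor(p,cv2.COLOR_RGB2HSV)
for (u,v) in [(306,190),(341,185),(305,222),(343,226),(253,212),(325,215),(161,208)]:
    print((u,v),p[v,u],hsv[v,u],P[v,u].round(4))
a=np.hstack([cv2.resize(p[165:265,190:370],None,fx=4.4,fy=4.4,interpolation=cv2.INTER_CUBIC)])
save(p[170:260,190:370],'pics/topc.png',4.4)
save(ps[120:290,170:340],'pics/scc.png',3.5)
E
```

```text
(306, 190) [169 143  97] [ 19 109 169] [ 0.5666 -0.2695  0.0066]
(341, 185) [173 147 100] [ 19 108 173] [ 0.5814 -0.3909  0.0094]
(305, 222) [172 146  98] [ 19 110 172] [ 0.4569 -0.2599  0.0116]
(343, 226) [107  79  49] [ 16 138 107] [ 0.4396 -0.3859  0.0214]
(253, 212) [111  89  66] [ 15 103 111] [ 0.489  -0.0833  0.0527]
(325, 215) [132 107  75] [ 17 110 132] [ 0.4809 -0.3327 -0.0038]
(161, 208) [87 77 58] [20 85 87] [0.5135 0.2166 0.014 ]
```

View pics/topc.png

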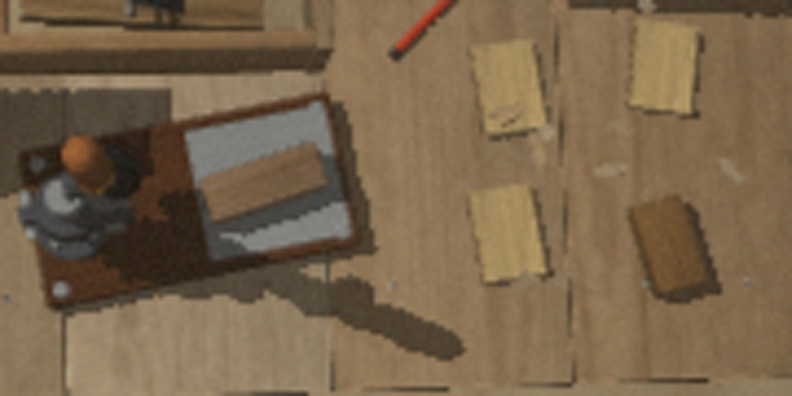

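View pics/scc.png

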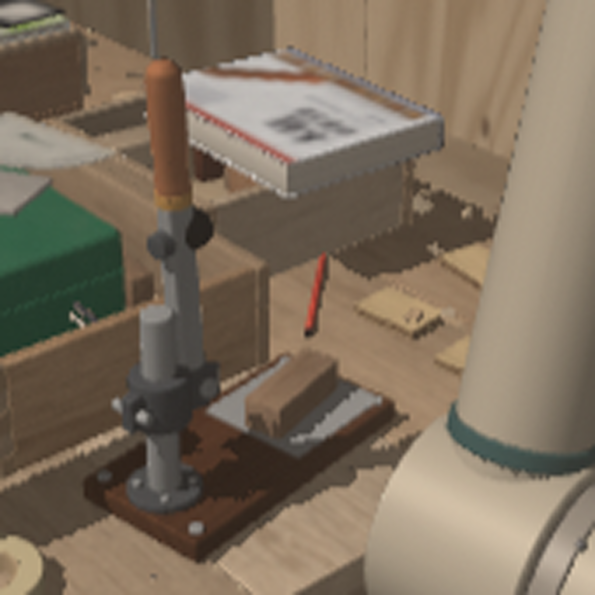

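The crops show all three plates clear of other things. The bed's corners in the top crop are at about (20,155), (325,97), (356,242) and (55,308). The block is on the grey mat. The orange handle stands nearly upright in the scene crop, running (165,65) to (172,200), with the black foot at (200,228) and the pin bolt near (208,388).

```bash
python3 - <<'E'
from h import *
p,d=load('top',0); P=cloud('top',d); ps,ds=load('scene',0); Q=cloud('scene',ds)
def tri(a,b):
    o1,d1=ray('top',*a);o2,d2=ray('scene',*b);s=np.linalg.lstsq(np.c_[d1,-d2],o2-o1,rcond=None)[0]
    return (o1+d1*s[0]+o2+d2*s[1])/2, np.linalg.norm(o1+d1*s[0]-o2-d2*s[1])
hsv=cv2.cvtColor(p,cv2.COLOR_RGB2HSV).astype(int)
m=((p[...,0]>145)&(hsv[...,1]>85)&(hsv[...,1]<140)).astype(np.uint8)
m[:170]=0;m[240:]=0;m[:,:290]=0;m[:,365:]=0
m=cv2.morphologyEx(m,cv2.MORPH_OPEN,np.ones((3,3)))
cs,_=cv2.findContours(m,cv2.RETR_EXTERNAL,cv2.CHAIN_APPROX_NONE)
def rect(c,z):
    W=onz('top',c[:,0,0],c[:,0,1],z)[:,:2]; (ce,sz,an)=cv2.minAreaRect((W*1000).astype(np.float32)); 
    return np.round(ce,1),np.round(sz,1),round(an,1)
for c in cs:
    if cv2.contourArea(c)>80: mm=np.zeros_like(m);cv2.drawContours(mm,[c],-1,1,-1);print('plate',rect(c,.01),'z',np.nanmedian(P[mm>0][:,2]))
z=np.nanmedian(P[200:215,318:332][...,2]);print('bench z',z)
C=np.array([(20,155),(325,97),(356,242),(55,308)])/4.4+[190,170]
W=onz('top',C[:,0],C[:,1],.02);print('bed',W.round(4).tolist(),[np.linalg.norm(W[i]-W[i-1]).round(4) for i in range(4)])
B=np.array([(203,178),(318,143),(328,187),(212,222)])/4.4+[190,170]
W=onz('top',B[:,0],B[:,1],.05);print('block',W.round(4).tolist(),W.mean(0),[np.linalg.norm(W[i]-W[i-1]).round(4) for i in range(4)])
# orange handle
for n,im,cl in(('top',p,P),('scene',ps,Q)):
    h=cv2.cvtColor(im,cv2.COLOR_RGB2HSV).astype(int)
    m=(h[...,0]<14)&(h[...,1]>125)&(h[...,2]>90)
    X=cl; m&=(X[...,2]>.1)&(abs(X[...,0]-.5)<.1)&(abs(X[...,1])<.15)
    v,u=np.nonzero(m); print(n,'handle px',u.min(),u.max(),v.min(),v.max(),'z range',np.percentile(X[m][:,2],[1,50,99]))
    for lo in np.arange(.2,.36,.02):
        k=m&(X[...,2]>=lo)&(X[...,2]<lo+.02)
        if k.sum()>3: print(round(lo,2),k.sum(),np.nanmean(X[k],0).round(4))
E
```

```text
plate (array([ 456.9, -259.2]), array([68.7, 46.1]), 8.8) z 0.009181871966515875
plate (array([ 569.3, -266.1]), array([68. , 46.4]), 6.8) z 0.009899335410915366
plate (array([ 583.4, -389.1]), array([45.2, 67.1]), 86.4) z 0.009503645456586551
bench z -6.0802219714939376e-05
bed [[0.5196, 0.1067, 0.02], [0.5597, -0.124, 0.02], [0.4486, -0.1438, 0.02], [0.4047, 0.0819, 0.02]] [np.float64(0.1176), np.float64(0.2342), np.float64(0.1129), np.float64(0.2299)]
block [[0.4955, -0.0288, 0.05], [0.52, -0.1148, 0.05], [0.4869, -0.1211, 0.05], [0.4628, -0.0347, 0.05]] [ 0.4912912  -0.07484824  0.05      ] [np.float64(0.0332), np.float64(0.0893), np.float64(0.0337), np.float64(0.0897)]
top handle px 204 211 201 208 z range [0.34525414 0.35215476 0.35739071]
0.34 43 [0.4729 0.0543 0.3519]
scene handle px 212 220 137 175 z range [0.26104296 0.31331678 0.35212246]
0.26 43 [0.4686 0.0587 0.2696]
0.28 38 [0.4687 0.0605 0.2909]
0.3 43 [0.4679 0.0617 0.31  ]
0.32 51 [0.4679 0.0623 0.3305]
0.34 45 [0.4682 0.0587 0.3472]
```

```bash
python3 - <<'E'
from h import *
ps,ds=load('scene',0); p,d=load('top',0)
a=cv2.resize(ps[180:268,190:250],None,fx=6.5,fy=6.5,interpolation=cv2.INTER_CUBIC)
b=cv2.resize(p[190:245,190:275],None,fx=4.7,fy=4.7,interpolation=cv2.INTER_CUBIC)
im=np.zeros((600,800,3),np.uint8); im[:a.shape[0],:a.shape[1]]=a; im[:b.shape[0],400:400+b.shape[1]]=b[:,:400]
save(im,'pics/head.png',1)
# handle centreline in scene
h=cv2.cvtColor(ps,cv2.COLOR_RGB2HSV).astype(int)
for v in range(134,182,4):
    row=[u for u in range(205,228) if h[v,u,0]<14 and h[v,u,1]>110 and ds[v,u]>0 and ds[v,u]<1.35]
    if row: print(v,min(row),max(row))
E
```

```text
138 213 219
142 212 220
146 212 221
150 212 222
154 212 222
158 213 222
162 213 222
166 214 222
170 214 223
174 215 223
```

View pics/head.png

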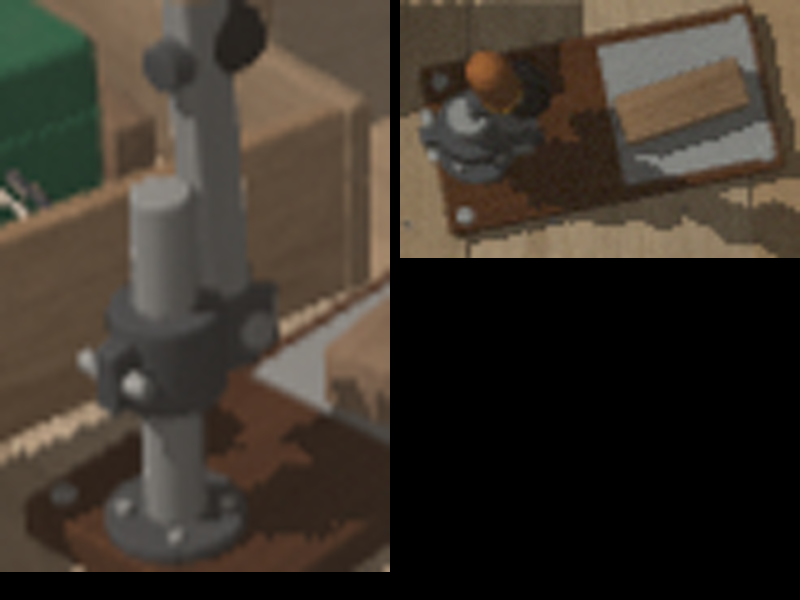

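```bash
python3 - <<'E'
from h import *
g=lambda x,y:(190+x/6.5-.42,180+y/6.5-.42)   # resize half-pixel
col=onz('scene',*g(161,190),.174); print('column from scene',col)
t=lambda x,y:(190+(x-400)/4.7-.4,190+y/4.7-.4)
print('column from top', onz('top',*t(468,117),.174))
for X in [col,[.4668,.108,0]]:
  print([ (z,np.round((np.array(px('scene',[X[0],X[1],z]))-[190,180])*6.5,0).tolist()) for z in (.02,.065,.075,.085,.095,.105,.115,.125,.174)])
bed=np.array([t(424,73),t(746,8),t(780,162),t(453,236)]);W=onz('top',bed[:,0],bed[:,1],.02);print(W.round(4),W.mean(0))
ax=((W[0]+W[3])-(W[1]+W[2]))/2;L=np.linalg.norm(ax);e=ax/L;print('yaw',np.degrees(np.arctan2(e[1],e[0])),L,np.linalg.norm(W[0]-W[3]))
pin=W.mean(0)+.06*e;print('pin',pin, 'col',pin+.03*e)
n=np.array([-e[1],e[0],0])
def inpl(u,v,off=0):
    o,d=ray('scene',u,v);s=((pin+off*n-o)@n)/(d@n);X=o+d*s;return round((X-pin)@e,4),round(X[2],4)
for (u,v) in [(216,138),(216.5,146),(217,154),(217.5,162),(218.5,170),(219,174)]: print('handle',inpl(u,v))
print('tip',inpl(216,136.5),'foot',inpl(*g(242,36)),inpl(*g(170,65)))
for off in(.012,.02,.03):print('pinend',inpl(*g(258,328),off))
E
```

```text
column from scene [0.467913   0.07122834 0.174     ]
column from top [0.46898287 0.06995701 0.174     ]
[(0.02, [176.0, 519.0]), (0.065, [171.0, 427.0]), (0.075, [170.0, 406.0]), (0.085, [169.0, 385.0]), (0.095, [167.0, 363.0]), (0.105, [166.0, 342.0]), (0.115, [165.0, 320.0]), (0.125, [164.0, 298.0]), (0.174, [158.0, 187.0])]
[(0.02, [101.0, 557.0]), (0.065, [94.0, 464.0]), (0.075, [93.0, 442.0]), (0.085, [91.0, 421.0]), (0.095, [90.0, 399.0]), (0.105, [88.0, 377.0]), (0.115, [87.0, 355.0]), (0.125, [85.0, 333.0]), (0.174, [77.0, 221.0])]
[[ 0.52    0.1062  0.02  ]
 [ 0.5623 -0.1219  0.02  ]
 [ 0.4517 -0.1423  0.02  ]
 [ 0.4054  0.0872  0.02  ]] [ 0.48484567 -0.01772822  0.02      ]
yaw 100.95928993158032 0.23304746259789638 0.11608504770093886
pin [0.47343898 0.04117753 0.02      ] col [0.46773563 0.07063041 0.02      ]
handle (np.float64(0.0142), np.float64(0.3508))
handle (np.float64(0.0137), np.float64(0.3315))
handle (np.float64(0.0133), np.float64(0.3118))
handle (np.float64(0.0128), np.float64(0.2917))
handle (np.float64(0.0107), np.float64(0.2706))
handle (np.float64(0.0096), np.float64(0.2598))
tip (np.float64(0.0139), np.float64(0.3543)) foot (np.float64(-0.0159), np.float64(0.2205)) (np.float64(0.0229), np.float64(0.2237))
pinend (np.float64(-0.0067), np.float64(0.0988))
pinend (np.float64(0.0018), np.float64(0.1065))
pinend (np.float64(0.0124), np.float64(0.116))
```

```bash
cat >> h.py <<'E'
from scipy.spatial.transform import Rotation as R
def go(x,y,z,psi):
    s=get_state();q=s['ee_rot'];r=R.from_quat([q[1],q[2],q[3],q[0]]);M=r.as_matrix()
    p0=np.degrees(np.arctan2(M[1,0],M[0,0])); t=(p0-psi+180)%360-180
    print('pos',s['position'].round(4),'psi',p0.round(1),'tilt',M[:,2].round(3),'-> rows',(M.T@(np.array([x,y,z])-s['position'])/.025).round(2),'turn',round(t/6,2),'w',round(s['width']*1e3,1),'F',s['contact_force'].round(1),'q',s['qpos'].round(2))
E
python3 - <<'E'
from h import *
p,d=load('top',0); P=cloud('top',d); ps,ds=load('scene',0); Q=cloud('scene',ds)
e=np.array([np.cos(np.radians(105.7)),np.sin(np.radians(105.7))]);n=np.array([-e[1],e[0]])
for X in(P,Q):
    D=X[...,:2]-[.4913,-.0748];k=(abs(D@e)<.038)&(abs(D@n)<.015)&(X[...,2]>.035)&(X[...,2]<.07);print('block top z',np.median(X[k][:,2]),k.sum())
    for c in([.4569,-.2592],[.5693,-.2661],[.5834,-.3891]):
        k=(np.linalg.norm(X[...,:2]-c,axis=-1)<.018)&(X[...,2]<.05);print('plate z',np.median(X[k][:,2]) if k.any() else None,k.sum())
# block rect by mask on cloud
hs=cv2.cvtColor(p,cv2.COLOR_RGB2HSV).astype(int)
print(hs[205:222:3,238:268:5].tolist())
m=((hs[...,1]>80)&(hs[...,2]>75)).astype(np.uint8);m[:200]=0;m[222:]=0;m[:,:236]=0;m[:,266:]=0
cs,_=cv2.findContours(m,0,1);c=max(cs,key=cv2.contourArea)[:,0];W=onz('top',c[:,0],c[:,1],.05)[:,:2];print(cv2.minAreaRect((W*1e3).astype(np.float32)))
go(.457,-.259,.12,8.8)
E
```

```text
block top z 0.04935969164231191 216
plate z 0.00965574502725075 87
plate z 0.009757739696374612 84
plate z 0.009622539869878821 84
block top z 0.04859656195364903 189
plate z -0.531804742918842 33
plate z -0.5283746000885751 97
plate z -0.2688316841710343 64
[[[30, 6, 123], [30, 8, 126], [23, 8, 127], [14, 96, 120], [15, 108, 111], [13, 21, 87]], [[45, 12, 128], [15, 92, 127], [16, 106, 125], [15, 115, 109], [15, 105, 119], [14, 77, 93]], [[15, 107, 131], [17, 108, 125], [16, 110, 118], [14, 100, 112], [15, 112, 112], [15, 99, 113]], [[15, 115, 126], [14, 114, 116], [16, 109, 117], [14, 105, 117], [19, 72, 67], [30, 11, 69]], [[15, 109, 122], [14, 107, 119], [12, 104, 83], [12, 18, 71], [25, 21, 74], [60, 7, 117]], [[16, 78, 78], [21, 24, 74], [30, 17, 74], [40, 11, 72], [30, 6, 125], [25, 12, 132]]]
((492.931640625, -72.35948944091797), (34.122825622558594, 89.90675354003906), 17.249732971191406)
pos [ 0.1741 -0.5476  0.2525] psi 17.6 tilt [-0.     0.002 -1.   ] -> rows [14.28 -7.56  5.32] turn 1.47 w 85.2 F [-0.   0.4 -0.3] q [-1.38  0.28  1.51  0.    1.36 -0.12]
```

```bash
python3 - <<'E'
from h import *
e=np.array([np.cos(np.radians(106.5)),np.sin(np.radians(106.5))]);n=np.array([-e[1],e[0]])
for nme in('top','scene'):
    p,d=load(nme,0);X=cloud(nme,d);D=X[...,:2]-[.4913,-.0748];
    k=(abs(D@e)<.03)&(abs(D@n)<.05)&(X[...,2]<.1)
    a=(D@n)[k];z=X[...,2][k]
    print(nme,[(int(b*1e3),round(float(np.median(z[(a>=b)&(a<b+.004)])),3),p[k][(a>=b)&(a<b+.004)].mean(0).astype(int).tolist()) for b in np.arange(-.04,.04,.004) if ((a>=b)&(a<b+.004)).any()])
    k=(abs(D@n)<.012)&(abs(D@e)<.07)&(X[...,2]<.1);a=(D@e)[k];z=X[...,2][k]
    print([(int(b*1e3),round(float(np.median(z[(a>=b)&(a<b+.004)])),3)) for b in np.arange(-.064,.064,.004) if ((a>=b)&(a<b+.004)).any()])
E
```

```text
top [(-40, 0.021, [126, 127, 123]), (-36, 0.021, [126, 126, 123]), (-32, 0.022, [125, 125, 121]), (-28, 0.021, [122, 121, 117]), (-24, 0.047, [121, 112, 100]), (-20, 0.049, [121, 100, 77]), (-16, 0.048, [124, 99, 73]), (-12, 0.05, [117, 92, 67]), (-8, 0.049, [114, 89, 64]), (-4, 0.05, [116, 91, 67]), (0, 0.049, [115, 91, 67]), (3, 0.05, [115, 91, 66]), (7, 0.051, [117, 93, 69]), (11, 0.039, [80, 67, 53]), (15, 0.021, [71, 70, 66]), (19, 0.021, [72, 71, 67]), (23, 0.022, [80, 79, 76]), (27, 0.021, [122, 123, 119]), (31, 0.02, [130, 130, 126]), (35, 0.021, [128, 128, 123])]
[(-64, 0.019), (-60, 0.019), (-55, 0.02), (-51, 0.02), (-47, 0.023), (-43, 0.051), (-39, 0.049), (-35, 0.049), (-31, 0.051), (-27, 0.049), (-23, 0.05), (-19, 0.05), (-15, 0.05), (-11, 0.049), (-7, 0.049), (-3, 0.05), (0, 0.052), (4, 0.049), (8, 0.049), (12, 0.048), (16, 0.049), (20, 0.047), (24, 0.05), (28, 0.049), (32, 0.049), (36, 0.05), (40, 0.048), (44, 0.044), (48, 0.021), (52, 0.018), (56, 0.02), (60, 0.018)]
scene [(-40, -0.532, [79, 69, 59]), (-36, -0.531, [76, 66, 56]), (-32, -0.532, [69, 58, 47]), (-28, -0
[... 206 characters left out ...]
02, 83, 67]), (3, -0.529, [95, 78, 63]), (7, 0.047, [101, 83, 67]), (11, 0.031, [75, 62, 51]), (15, 0.02, [73, 66, 59]), (19, -0.255, [74, 67, 60]), (23, -0.528, [78, 71, 64]), (27, -0.253, [98, 91, 83]), (31, 0.018, [112, 105, 98]), (35, -0.529, [104, 96, 88])]
[(-64, -0.532), (-60, 0.019), (-55, -0.531), (-51, -0.531), (-47, -0.53), (-43, -0.531), (-39, -0.527), (-35, -0.25), (-31, 0.049), (-27, 0.048), (-23, 0.018), (-19, 0.047), (-15, -0.528), (-11, -0.531), (-7, -0.533), (-3, 0.048), (0, 0.047), (4, -0.529), (8, 0.048), (12, 0.047), (16, -0.53), (20, -0.527), (24, -0.529), (28, 0.048), (32, 0.049), (36, 0.048), (40, 0.023), (44, 0.033), (48, 0.02), (52, 0.017), (56, -0.53), (60, 0.018)]
```

Emit:
drive_tool --pt "1.3 -0.7 0.3 0.3" --pt "2.6 -1.4 0.6 0.6" --pt "3.9 -2.1 0.9 0.9" --pt "5.2 -2.8 1.2 1.2" --pt "6.5 -3.5 1.6 1.47" --pt "7.8 -4.2 2.0 1.47" --pt "9.1 -4.9 2.5 1.47" --pt "10.4 -5.6 3.0 1.47" --grip 62 --newtons 40

```text
clock: 0.77
position: [0.3804, -0.3343, 0.1777]
ee_rot: [0.0, 0.997, 0.077, 0.0]
contact_force: [0.2, -0.5, 0.4]
width: 0.0619
gripper_force: 0.0
```

```bash
python3 -c "
from h import *
go(.457,-.259,.021,8.8)"
```

```text
pos [ 0.3804 -0.3343  0.1777] psi 8.8 tilt [ 0. -0. -1.] -> rows [ 3.49 -2.51  6.27] turn -0.0 w 61.9 F [ 0.2 -0.5  0.4] q [-0.86  0.23  1.77 -0.    1.14  0.56]
```

Emit:
drive_tool --pt "1.0 -0.7 0.9 0" --pt "2.0 -1.4 1.8 0" --pt "3.0 -2.1 2.7 0" --pt "3.5 -2.5 3.8 0" --pt "3.5 -2.5 4.8 0" --pt "3.5 -2.5 5.5 0" --pt "3.5 -2.5 5.9 0" --pt "3.5 -2.5 6.0 0"

```text
clock: 1.43
position: [0.4553, -0.2597, 0.0263]
ee_rot: [-0.001, 0.997, 0.077, -0.002]
contact_force: [0.5, -0.3, 0.1]
width: 0.0617
gripper_force: 0.0
```

```bash
python3 - <<'E'
from h import *
go(.457,-.259,.021,8.8)
p,d=snap('top',1);ps,_=snap('scene',1)
a=cv2.resize(p[180:250,270:370],(800,560),interpolation=cv2.INTER_CUBIC);save(a,'pics/g1.png',1)
E
```

```text
pos [ 0.4553 -0.2597  0.0263] psi 8.8 tilt [-0.003  0.002 -1.   ] -> rows [ 0.07 -0.02  0.21] turn 0.01 w 61.7 F [ 0.5 -0.3  0.1] q [-0.65  0.43  1.92 -0.    0.79  0.77]
```

View pics/g1.png

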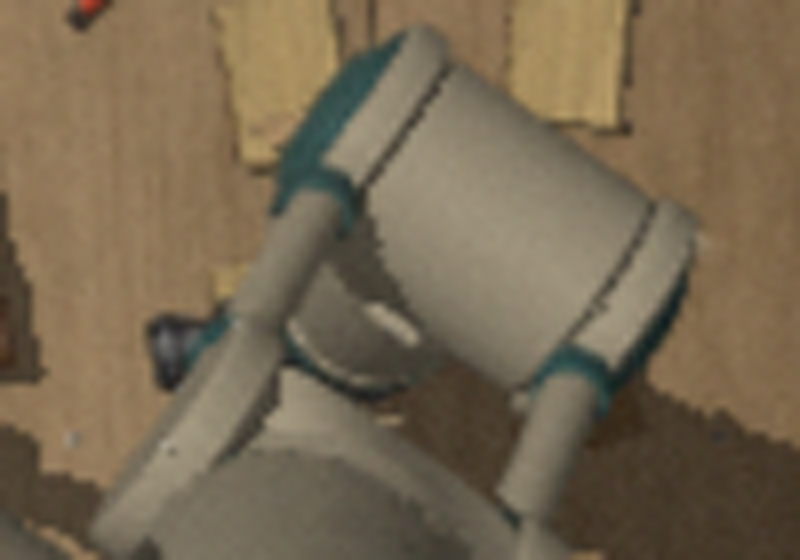

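The arm hides the grasp, so I'll go by force readings from here.

Emit:
drive_tool --pt "0.03 0 0.08 0" --pt "0.06 0 0.14 0" --pt "0.06 0 0.18 0" --pt "0.06 0 0.2 0" --pt "0.06 0 0.2 0" --pt "0.06 0 0.2 0" --pt "0.06 0 0.2 0" --pt "0.06 0 0.2 0"

```text
clock: 2.2
position: [0.4579, -0.2605, 0.0234]
ee_rot: [0.0, 0.997, 0.077, 0.0]
contact_force: [-0.1, -0.1, 0.8]
width: 0.0618
gripper_force: 0.0
```

Emit:
drive_tool --pt "0 0 0 0" --pt "0 0 0 0" --pt "0 0 0 0" --pt "0 0 0 0" --pt "0 0 0 0" --pt "0 0 0 0" --pt "0 0 0 0" --pt "0 0 0 0" --grip 40 --newtons 35

```text
clock: 2.87
position: [0.458, -0.2605, 0.0237]
ee_rot: [0.0, 0.997, 0.077, 0.0]
contact_force: [-1.1, 0.4, 5.2]
width: 0.0467
gripper_force: 36.3
```

Emit:
drive_tool --pt "0 0 -0.6 0" --pt "0 0 -1.6 0" --pt "0 0 -2.8 0" --pt "0.2 -0.5 -4.0 -1.1" --pt "0.5 -1.4 -4.6 -2.2" --pt "0.8 -2.3 -4.8 -3.3" --pt "1.2 -3.2 -4.8 -4.4" --pt "1.5 -4.1 -4.8 -5.5"

```text
clock: 3.53
position: [0.4799, -0.1526, 0.1437]
ee_rot: [0.001, 0.933, 0.359, 0.001]
contact_force: [0.5, -0.0, -0.8]
width: 0.0471
gripper_force: 36.3
```

```bash
python3 -c "
from h import *
go(.4955,-.073,.105,106.5)
ps,_=snap('scene',2);p,_=snap('top',2)"
```

```text
pos [ 0.4799 -0.1526  0.1437] psi 42.1 tilt [ 0.002 -0.001 -1.   ] -> rows [ 2.6  -1.95  1.55] turn -10.73 w 47.1 F [ 0.5 -0.  -0.8] q [-0.45  0.26  1.83  0.    1.06  0.39]
```

Emit:
drive_tool --pt "0.3 -0.2 0 -1.15" --pt "0.7 -0.5 0 -2.3" --pt "1.1 -0.8 0 -3.4" --pt "1.5 -1.1 0 -4.6" --pt "1.9 -1.4 0 -5.7" --pt "2.3 -1.7 0 -6.9" --pt "2.5 -1.9 0.3 -8.0" --pt "2.6 -1.95 0.6 -9.2"

```text
clock: 4.3
position: [0.4954, -0.0734, 0.128]
ee_rot: [0.0, 0.661, 0.751, 0.0]
contact_force: [-0.3, -0.0, -0.3]
width: 0.0464
gripper_force: 36.3
```

```bash
python3 -c "
from h import *
go(.4955,-.073,.076,106.5)
"
```

```text
pos [ 0.4954 -0.0734  0.128 ] psi 97.3 tilt [ 0. -0. -1.] -> rows [0.01 0.01 2.08] turn -1.54 w 46.4 F [-0.3 -0.  -0.3] q [-0.29  0.27  1.85 -0.    1.02 -0.41]
```

Emit:
drive_tool --pt "0 0 0.3 -0.8" --pt "0 0 0.7 -1.54" --pt "0 0 1.1 -1.54" --pt "0 0 1.5 -1.54" --pt "0 0 1.8 -1.54" --pt "0 0 1.95 -1.54" --pt "0 0 2.0 -1.54" --pt "0 0 2.05 -1.54"

```text
clock: 4.97
position: [0.4953, -0.074, 0.0769]
ee_rot: [0.0, 0.601, 0.799, -0.0]
contact_force: [-0.4, 0.2, 0.2]
width: 0.0472
gripper_force: 36.3
```

Emit:
drive_tool --pt "0 0 0.03 0" --pt "0 0 0.06 0" --pt "0 0 0.09 0" --pt "0 0 0.12 0" --pt "0 0 0.12 0" --pt "0 0 0.12 0" --pt "0 0 0.12 0" --pt "0 0 0.12 0"

```text
clock: 5.63
position: [0.4953, -0.0737, 0.0741]
ee_rot: [0.0, 0.6, 0.8, -0.0]
contact_force: [0.1, -0.1, -0.1]
width: 0.0465
gripper_force: 36.3
```

Emit:
drive_tool --pt "0 0 0.02 0" --pt "0 0 0.04 0" --pt "0 0 0.05 0" --pt "0 0 0.06 0" --pt "0 0 0.06 0" --pt "0 0 0.06 0" --pt "0 0 0.06 0" --pt "0 0 0.06 0"

```text
clock: 6.3
position: [0.4953, -0.0738, 0.0736]
ee_rot: [0.0, 0.6, 0.8, 0.0]
contact_force: [-2.7, 1.6, 7.4]
width: 0.047
gripper_force: 37.1
```

Emit:
drive_tool --pt "0 0 0 0" --pt "0 0 0 0" --pt "0 0 0 0" --pt "0 0 0 0" --pt "0 0 -0.3 0" --pt "0 0 -1.0 0" --pt "0 0 -2.0 0" --pt "0 0 -3.0 0" --grip 62

```text
clock: 6.97
position: [0.4947, -0.0735, 0.1482]
ee_rot: [-0.001, 0.6, 0.8, -0.0]
contact_force: [0.5, -0.4, -0.0]
width: 0.0619
gripper_force: 0.0
```

```bash
python3 -c "
from h import *
go(.5693,-.2661,.0235,6.8)
"
```

```text
pos [ 0.4947 -0.0735  0.1482] psi 106.2 tilt [-0.002  0.    -1.   ] -> rows [-8.23  0.72  4.98] turn 16.57 w 61.9 F [ 0.5 -0.4 -0. ] q [-0.29  0.25  1.82 -0.    1.07 -0.57]
```

Emit:
drive_tool --pt "-0.8 0.1 0 1.15" --pt "-1.8 0.2 0 2.3" --pt "-2.8 0.3 0 3.4" --pt "-3.8 0.4 0 4.6" --pt "-4.8 0.5 0 5.7" --pt "-5.8 0.6 0 6.9" --pt "-6.8 0.65 0 8.0" --pt "-7.6 0.7 0.3 9.2"

```text
clock: 7.63
position: [0.5667, -0.2537, 0.1417]
ee_rot: [0.002, 0.904, 0.428, 0.001]
contact_force: [0.2, 0.2, -0.6]
width: 0.0614
gripper_force: 0.0
```

```bash
python3 -c "
from h import *
p,d=snap('top',3);ps,dd=snap('scene',3)
go(.5693,-.2661,.0235,6.8)
a=cv2.resize(p[185:240,190:290],(800,440),interpolation=cv2.INTER_CUBIC);save(a,'pics/p1.png',1)
"
```

```text
pos [ 0.5659 -0.2544  0.1394] psi 50.8 tilt [ 0.    -0.001 -1.   ] -> rows [-0.27  0.4   4.64] turn 7.34 w 62.1 F [-1.2  0.8 -0.5] q [-0.53  0.42  1.58 -0.    1.14  0.15]
```

View pics/p1.png

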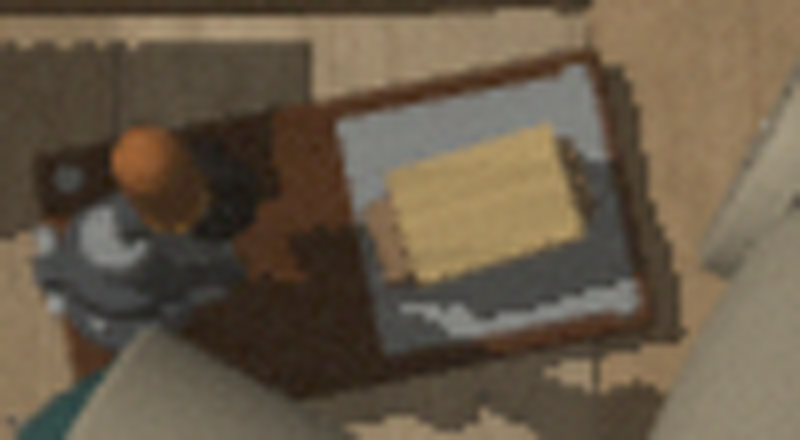

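The plate lies squarely on the block, centred near (487,203) in the crop, with block ends showing on both sides. On to plate two.

Emit:
drive_tool --pt "-0.1 0.1 0.5 1.15" --pt "-0.2 0.3 1.2 2.3" --pt "-0.27 0.4 1.9 3.4" --pt "-0.27 0.4 2.6 4.6" --pt "-0.27 0.4 3.2 5.7" --pt "-0.27 0.4 3.5 6.8" --pt "-0.27 0.4 3.7 7.34" --pt "-0.27 0.4 3.8 7.34"

```text
clock: 8.4
position: [0.5678, -0.2616, 0.0444]
ee_rot: [-0.001, 0.998, 0.062, -0.001]
contact_force: [0.9, 0.7, 0.5]
width: 0.0621
gripper_force: 0.0
```

```bash
python3 -c "
from h import *
go(.5693,-.2661,.0235,6.8)
"
```

```text
pos [ 0.5678 -0.2616  0.0444] psi 7.1 tilt [-0.002  0.002 -1.   ] -> rows [0.04 0.19 0.83] turn 0.05 w 62.1 F [0.9 0.7 0.5] q [-0.54  0.52  1.67  0.    0.95  0.9 ]
```

Emit:
drive_tool --pt "0.04 0.15 0 0" --pt "0.04 0.17 0.2 0" --pt "0.04 0.17 0.5 0" --pt "0.04 0.17 0.7 0" --pt "0.04 0.17 0.8 0" --pt "0.04 0.17 0.83 0" --pt "0.04 0.17 0.83 0" --pt "0.04 0.17 0.83 0"

```text
clock: 9.07
position: [0.5702, -0.267, 0.0243]
ee_rot: [0.0, 0.998, 0.061, 0.0]
contact_force: [0.1, -0.7, -0.3]
width: 0.0622
gripper_force: 0.0
```

Emit:
drive_tool --pt "0 0 0 0" --pt "0 0 0 0" --pt "0 0 0 0" --pt "0 0 0 0" --pt "0 0 0 0" --pt "0 0 0 0" --pt "0 0 0 0" --pt "0 0 0 0" --grip 40

```text
clock: 9.73
position: [0.5705, -0.2671, 0.0249]
ee_rot: [0.0, 0.998, 0.061, 0.0]
contact_force: [0.1, -0.8, 5.5]
width: 0.0465
gripper_force: 36.5
```

```bash
python3 -c "
from h import *
go(.4955,-.0737,.15,106.5)
"
```

```text
pos [ 0.5705 -0.2671  0.0249] psi 7.0 tilt [ 0.001 -0.001 -1.   ] -> rows [-2.03 -8.04 -5.01] turn -16.58 w 46.5 F [ 0.1 -0.8  5.5] q [-0.55  0.55  1.68 -0.    0.91  0.9 ]
```

Emit:
drive_tool --pt "0 0 -0.6 0" --pt "0 0 -1.6 0" --pt "0 0 -2.8 -0.5" --pt "-0.2 -0.8 -4.0 -1.6" --pt "-0.5 -1.9 -4.8 -2.7" --pt "-0.8 -3.1 -5.0 -3.8" --pt "-1.1 -4.3 -5.0 -4.9" --pt "-1.4 -5.5 -5.0 -6.0"

```text
clock: 10.4
position: [0.5178, -0.1336, 0.1495]
ee_rot: [0.0, 0.929, 0.369, 0.0]
contact_force: [0.2, 0.8, -1.2]
width: 0.0467
gripper_force: 36.1
```

```bash
python3 -c "
from h import *
go(.4955,-.0737,.14,106.5)
"
```

```text
pos [ 0.5178 -0.1336  0.1495] psi 43.3 tilt [ 0. -0. -1.] -> rows [ 0.99 -2.36  0.38] turn -10.53 w 46.7 F [ 0.2  0.8 -1.2] q [-0.38  0.3   1.75  0.    1.09  0.43]
```

Emit:
drive_tool --pt "0.1 -0.3 0 -1.15" --pt "0.3 -0.7 0 -2.3" --pt "0.5 -1.1 0 -3.4" --pt "0.7 -1.5 0 -4.6" --pt "0.9 -1.9 0 -5.7" --pt "0.99 -2.2 0 -6.9" --pt "0.99 -2.36 0.1 -8.0" --pt "0.99 -2.36 0.3 -9.2"

```text
clock: 11.07
position: [0.4955, -0.0737, 0.1416]
ee_rot: [-0.0, 0.652, 0.758, -0.0]
contact_force: [-0.3, 0.9, -0.4]
width: 0.0467
gripper_force: 36.2
```

```bash
python3 -c "
from h import *
go(.4955,-.0737,.087,106.5)
"
```

```text
pos [ 0.4955 -0.0737  0.1416] psi 98.6 tilt [-0.001  0.    -1.   ] -> rows [0.   0.   2.18] turn -1.32 w 46.7 F [-0.3  0.9 -0.4] q [-0.29  0.26  1.83  0.    1.05 -0.44]
```

Emit:
drive_tool --pt "0 0 0.3 -0.8" --pt "0 0 0.7 -1.32" --pt "0 0 1.1 -1.32" --pt "0 0 1.5 -1.32" --pt "0 0 1.8 -1.32" --pt "0 0 2.0 -1.32" --pt "0 0 2.1 -1.32" --pt "0 0 2.15 -1.32"

```text
clock: 11.73
position: [0.4963, -0.0747, 0.0875]
ee_rot: [-0.0, 0.601, 0.799, -0.0]
contact_force: [-0.2, 0.7, 0.0]
width: 0.0468
gripper_force: 36.2
```

Emit:
drive_tool --pt "0 0 0.02 0" --pt "0 0 0.04 0" --pt "0 0 0.06 0" --pt "0 0 0.07 0" --pt "0 0 0.08 0" --pt "0 0 0.08 0" --pt "0 0 0.08 0" --pt "0 0 0.08 0"

```text
clock: 12.4
position: [0.4965, -0.0747, 0.0861]
ee_rot: [0.0, 0.601, 0.799, 0.0]
contact_force: [-1.1, -0.1, -0.9]
width: 0.0466
gripper_force: 36.2
```

Emit:
drive_tool --pt "0 0 0.02 0" --pt "0 0 0.04 0" --pt "0 0 0.06 0" --pt "0 0 0.08 0" --pt "0 0 0.08 0" --pt "0 0 0.08 0" --pt "0 0 0.08 0" --pt "0 0 0.08 0"

```text
clock: 13.07
position: [0.4965, -0.0747, 0.0848]
ee_rot: [0.0, 0.601, 0.799, 0.0]
contact_force: [-1.2, 0.0, 6.4]
width: 0.0467
gripper_force: 36.9
```

Emit:
drive_tool --pt "0 0 0 0" --pt "0 0 0 0" --pt "0 0 0 0" --pt "0 0 0 0" --pt "0 0 -0.3 0" --pt "0 0 -1.0 0" --pt "0 0 -2.0 0" --pt "0 0 -3.0 0" --grip 62

```text
clock: 13.73
position: [0.4959, -0.0745, 0.1597]
ee_rot: [-0.001, 0.601, 0.799, -0.0]
contact_force: [1.0, -0.4, 0.1]
width: 0.062
gripper_force: 0.0
```

```bash
python3 -c "
from h import *
go(.5834,-.3891,.0237,-3.6)
"
```

```text
pos [ 0.4959 -0.0745  0.1597] psi 106.1 tilt [-0.002  0.    -1.   ] -> rows [-13.06  -0.12   5.43] turn 18.28 w 62.0 F [ 1.  -0.4  0.1] q [-0.29  0.24  1.8  -0.    1.1  -0.57]
```

Emit:
drive_tool --pt "-0.8 0 0 1.15" --pt "-2.0 0 0 2.3" --pt "-3.4 0 0 3.4" --pt "-4.8 0 0 4.6" --pt "-6.2 0 0 5.7" --pt "-7.6 -0.1 0 6.9" --pt "-9.0 -0.1 0 8.0" --pt "-10.4 -0.1 0.3 9.2"

```text
clock: 14.4
position: [0.5671, -0.3275, 0.1534]
ee_rot: [0.001, 0.904, 0.427, 0.001]
contact_force: [-0.2, 0.1, 0.5]
width: 0.0621
gripper_force: 0.0
```

```bash
python3 -c "
from h import *
p,d=snap('top',4);ps,dd=snap('scene',4)
go(.5834,-.3891,.0237,-3.6)
P=cloud('top',d)
X=P[195:235,240:270].reshape(-1,3);k=X[:,2]>.063;k&=X[:,2]<.08;print('stack z',np.median(X[k],0),k.sum())
hs=cv2.cvtColor(p,cv2.COLOR_RGB2HSV).astype(int)
m=((p[...,0]>130)&(hs[...,1]>85)).astype(np.uint8);m[:195]=0;m[225:]=0;m[:,:235]=0;m[:,270:]=0
m=cv2.morphologyEx(m,cv2.MORPH_OPEN,np.ones((3,3)))
cs,_=cv2.findContours(m,0,1);c=max(cs,key=cv2.contourArea)[:,0];W=onz('top',c[:,0],c[:,1],.07)[:,:2];print(cv2.minAreaRect((W*1e3).astype(np.float32)))
p,d=load('top',3);P=cloud('top',d);hs=cv2.cvtColor(p,cv2.COLOR_RGB2HSV).astype(int)
m=((p[...,0]>130)&(hs[...,1]>85)).astype(np.uint8);m[:195]=0;m[225:]=0;m[:,:235]=0;m[:,270:]=0
m=cv2.morphologyEx(m,cv2.MORPH_OPEN,np.ones((3,3)))
cs,_=cv2.findContours(m,0,1);c=max(cs,key=cv2.contourArea)[:,0];W=onz('top',c[:,0],c[:,1],.06)[:,:2];print(cv2.minAreaRect((W*1e3).astype(np.float32)))
"
```

```text
pos [ 0.5672 -0.3308  0.1506] psi 50.6 tilt [ 0.001 -0.003 -1.   ] -> rows [-1.38  1.97  5.08] turn 9.04 w 61.9 F [-0.9  0.4 -0.6] q [-0.63  0.46  1.48 -0.    1.2   0.06]
stack z [ 0.49617955 -0.07327108  0.06981141] 307
((495.24481201171875, -72.22132873535156), (46.883975982666016, 71.2764892578125), 16.570404052734375)
((494.1001892089844, -71.34515380859375), (46.59215545654297, 73.8131332397461), 16.115089416503906)
```

Emit:
drive_tool --pt "-0.3 0.4 0.4 1.15" --pt "-0.7 1.0 0.9 2.3" --pt "-1.1 1.6 1.4 3.4" --pt "-1.38 1.9 2.0 4.6" --pt "-1.38 1.97 2.7 5.7" --pt "-1.38 1.97 3.3 6.8" --pt "-1.38 1.97 3.8 7.9" --pt "-1.38 1.97 4.2 9.0"

```text
clock: 15.17
position: [0.582, -0.3819, 0.0455]
ee_rot: [-0.001, 1.0, -0.029, -0.001]
contact_force: [-0.4, 0.3, -1.0]
width: 0.0618
gripper_force: 0.0
```

```bash
python3 -c "
from h import *
go(.5834,-.3891,.0235,-3.6)
"
```

```text
pos [ 0.582  -0.3819  0.0455] psi -3.3 tilt [-0.002  0.002 -1.   ] -> rows [0.07 0.29 0.88] turn 0.05 w 61.8 F [-0.4  0.3 -1. ] q [-0.68  0.61  1.49  0.    1.04  0.95]
```

Emit:
drive_tool --pt "0.04 0.2 0 0" --pt "0.04 0.25 0.2 0" --pt "0.04 0.25 0.5 0" --pt "0.04 0.25 0.7 0" --pt "0.04 0.25 0.8 0" --pt "0.04 0.25 0.83 0" --pt "0.04 0.25 0.84 0" --pt "0.04 0.25 0.84 0"

```text
clock: 15.83
position: [0.5834, -0.3894, 0.0258]
ee_rot: [0.0, 1.0, -0.027, 0.0]
contact_force: [-0.3, 0.3, -0.2]
width: 0.0619
gripper_force: 0.0
```

Emit:
drive_tool --pt "0 0 0 0" --pt "0 0 0 0" --pt "0 0 0 0" --pt "0 0 0 0" --pt "0 0 0 0" --pt "0 0 0 0" --pt "0 0 0 0" --pt "0 0 0 0" --grip 40

```text
clock: 16.5
position: [0.5836, -0.3895, 0.0266]
ee_rot: [0.0, 1.0, -0.027, 0.0]
contact_force: [-0.7, -0.1, 5.2]
width: 0.0463
gripper_force: 35.0
```

```bash
python3 -c "
from h import *
go(.4957,-.074,.16,106.5)
"
```

```text
pos [ 0.5836 -0.3895  0.0266] psi -3.1 tilt [ 0.001 -0.001 -1.   ] -> rows [ -4.18 -12.41  -5.35] turn -18.26 w 46.3 F [-0.7 -0.1  5.2] q [-0.69  0.63  1.5  -0.    1.01  0.94]
```

Emit:
drive_tool --pt "0 0 -0.6 0" --pt "0 0 -1.6 0" --pt "-0.1 -0.3 -2.8 -0.5" --pt "-0.5 -1.4 -4.2 -1.6" --pt "-0.9 -2.7 -5.2 -2.7" --pt "-1.4 -4.1 -5.4 -3.8" --pt "-1.9 -5.6 -5.4 -4.9" --pt "-2.4 -7.1 -5.4 -6.0"

```text
clock: 17.17
position: [0.5325, -0.2076, 0.1614]
ee_rot: [0.001, 0.958, 0.286, 0.001]
contact_force: [0.6, 0.5, -0.5]
width: 0.046
gripper_force: 35.4
```

```bash
python3 -c "
from h import *
go(.4957,-.074,.155,106.5)
"
```

```text
pos [ 0.5325 -0.2076  0.1614] psi 33.2 tilt [ 0.002 -0.001 -1.   ] -> rows [ 1.69 -5.28  0.25] turn -12.21 w 46.0 F [ 0.6  0.5 -0.5] q [-0.49  0.34  1.66  0.    1.15  0.5 ]
```

Emit:
drive_tool --pt "0.3 -0.8 0 -1.15" --pt "0.6 -1.8 0 -2.3" --pt "0.9 -2.8 0 -3.4" --pt "1.2 -3.7 0 -4.6" --pt "1.4 -4.5 0 -5.7" --pt "1.6 -5.0 0 -6.9" --pt "1.69 -5.28 0 -8.0" --pt "1.69 -5.28 0 -9.2"

```text
clock: 17.83
position: [0.4956, -0.0732, 0.1603]
ee_rot: [-0.001, 0.716, 0.698, -0.0]
contact_force: [-0.4, 0.1, -1.8]
width: 0.0462
gripper_force: 35.4
```

```bash
python3 -c "
from h import *
go(.4957,-.074,.098,106.5)
"
```

```text
pos [ 0.4956 -0.0732  0.1603] psi 88.5 tilt [-0.001  0.001 -1.   ] -> rows [-0.03  0.01  2.49] turn -2.99 w 46.2 F [-0.4  0.1 -1.8] q [-0.29  0.24  1.81  0.    1.1  -0.26]
```

Emit:
drive_tool --pt "0 0 0.3 -1.1" --pt "0 0 0.7 -2.2" --pt "0 0 1.1 -2.99" --pt "0 0 1.5 -2.99" --pt "0 0 1.9 -2.99" --pt "0 0 2.2 -2.99" --pt "0 0 2.35 -2.99" --pt "0 0 2.42 -2.99"

```text
clock: 18.5
position: [0.4962, -0.0751, 0.0992]
ee_rot: [-0.001, 0.602, 0.799, -0.0]
contact_force: [0.1, -0.6, -1.1]
width: 0.0461
gripper_force: 35.4
```

Emit:
drive_tool --pt "0 0 0.02 0" --pt "0 0 0.04 0" --pt "0 0 0.06 0" --pt "0 0 0.07 0" --pt "0 0 0.08 0" --pt "0 0 0.08 0" --pt "0 0 0.08 0" --pt "0 0 0.08 0"

```text
clock: 19.17
position: [0.4966, -0.0751, 0.0982]
ee_rot: [0.0, 0.602, 0.799, 0.0]
contact_force: [0.3, -0.2, -0.4]
width: 0.0467
gripper_force: 35.4
```

Emit:
drive_tool --pt "0 0 0.02 0" --pt "0 0 0.04 0" --pt "0 0 0.06 0" --pt "0 0 0.08 0" --pt "0 0 0.08 0" --pt "0 0 0.08 0" --pt "0 0 0.08 0" --pt "0 0 0.08 0"

```text
clock: 19.83
position: [0.4966, -0.0751, 0.0965]
ee_rot: [0.0, 0.602, 0.799, 0.0]
contact_force: [-1.2, 0.7, 5.6]
width: 0.0464
gripper_force: 36.2
```

Emit:
drive_tool --pt "0 0 0 0" --pt "0 0 0 0" --pt "0 0 0 0" --pt "0 0 0 0" --pt "0 0 -0.3 0" --pt "0 0 -1.0 0" --pt "0 0 -2.2 0" --pt "0 0 -3.6 0" --grip 62

```text
clock: 20.5
position: [0.4952, -0.0747, 0.1859]
ee_rot: [-0.002, 0.602, 0.799, -0.001]
contact_force: [0.3, -0.2, 1.0]
width: 0.062
gripper_force: 0.0
```

Emit:
drive_tool --pt "0 0 -1.3 0.5" --pt "0 0 -2.6 0.9" --pt "0 0 -3.9 0.9" --pt "0 0 -5.2 0.9" --pt "0 0 -6.5 0.9" --pt "0 0 -7.6 0.9" --pt "0 0 -8.2 0.9" --pt "0 0 -8.4 0.9"

```text
clock: 21.17
position: [0.4973, -0.0753, 0.3998]
ee_rot: [0.003, 0.639, 0.77, 0.001]
contact_force: [0.8, 0.1, 0.2]
width: 0.0624
gripper_force: 0.0
```

```bash
python3 -c "
from h import *
go(.4708,.0545,.39,101)
p,d=snap('top',5);ps,ds=snap('scene',5)
P=cloud('top',d);Q=cloud('scene',ds)
for X in(P,Q):
  k=(np.linalg.norm(X[...,:2]-[.4958,-.0735],axis=-1)<.022)&(X[...,2]>.06)&(X[...,2]<.1);print('stack',k.sum(),np.median(X[k],0) if k.any() else 0)
  k=(np.linalg.norm(X[...,:2]-[.4708,.0545],axis=-1)<.03)&(X[...,2]>.3);print('tip',k.sum(),np.median(X[k],0) if k.any() else 0, np.nanmax(X[k][:,2]) if k.any() else 0)
a=cv2.resize(p[185:245,190:290],(800,480),interpolation=cv2.INTER_CUBIC);save(a,'pics/p3.png',1)
a=cv2.resize(ps[120:280,170:330],(600,600),interpolation=cv2.INTER_CUBIC);save(a,'pics/p3s.png',1)
"
```

```text
pos [ 0.4973 -0.0753  0.3998] psi 100.6 tilt [ 0.006 -0.002 -1.   ] -> rows [ 5.3  -0.09  0.38] turn -0.06 w 62.4 F [0.8 0.1 0.2] q [-0.29  0.11  1.36 -0.    1.66 -0.47]
stack 148 [ 0.49540785 -0.07262419  0.08047912]
tip 91 [0.46909917 0.05072144 0.34897769] 0.357674151877329
stack 102 [ 0.49704176 -0.0725896   0.07913608]
tip 245 [0.46504108 0.0582044  0.32750166] 0.35382385289848145
```

View pics/p3s.png

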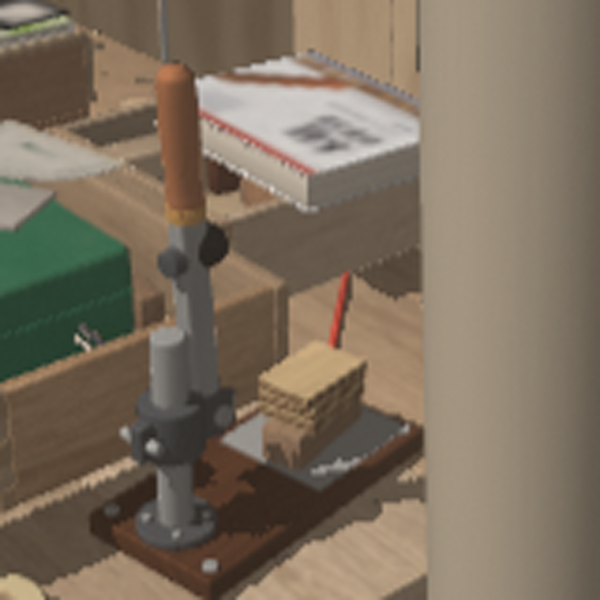

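The three plates stand squarely, with the stack top at (315,370) measured at z about 0.080. Next I'll grip the handle.

Emit:
drive_tool --pt "0.8 0 0 0" --pt "1.9 0 0 0" --pt "3.1 0 0 0" --pt "4.2 0 0 0" --pt "4.9 0 0 0" --pt "5.2 -0.05 0 0" --pt "5.3 -0.09 0 0" --pt "5.3 -0.09 0 0"

```text
clock: 21.93
position: [0.4694, 0.0547, 0.3951]
ee_rot: [-0.0, 0.638, 0.77, -0.001]
contact_force: [-0.4, 0.3, -0.4]
width: 0.0621
gripper_force: 0.0
```

Emit:
drive_tool --pt "0 0 0.3 0" --pt "0 0 0.8 0" --pt "0 0 1.3 0" --pt "0 0 1.8 0" --pt "0 0 2.3 0" --pt "0 0 2.7 0" --pt "0 0 3.0 0" --pt "0 0 3.1 0"

```text
clock: 22.6
position: [0.4694, 0.0541, 0.3169]
ee_rot: [-0.001, 0.639, 0.769, -0.001]
contact_force: [0.4, 0.0, -0.7]
width: 0.062
gripper_force: 0.0
```

Emit:
drive_tool --pt "0 0 0 0" --pt "0 0 0 0" --pt "0 0 0 0" --pt "0 0 0 0" --pt "0 0 0 0" --pt "0 0 0 0" --pt "0 0 0 0" --pt "0 0 0 0" --grip 15 --newtons 25

```text
clock: 23.27
position: [0.4732, 0.0551, 0.3197]
ee_rot: [0.003, 0.638, 0.77, 0.003]
contact_force: [7.3, 1.0, -1.5]
width: 0.0249
gripper_force: 26.3
```

```bash
python3 -c "
from h import *
go(.4708,.0545,.32,101)
s=get_state();e=np.array([np.cos(np.radians(101)),np.sin(np.radians(101))]);print((s['position'][:2]-[.4734,.0412])@e)
"
```

```text
pos [0.4732 0.0551 0.3197] psi 100.6 tilt [ 0.008  0.001 -1.   ] -> rows [-0.01 -0.1  -0.01] turn -0.06 w 24.9 F [ 7.3  1.  -1.5] q [-0.03  0.09  1.58  0.    1.46 -0.22]
0.013684111979899584
```

Emit:
drive_tool --pt "0 0.15 0 0" --pt "-0.3 0.17 -0.01 0" --pt "-0.64 0.17 -0.02 0" --pt "-1.0 0.17 0 0" --pt "-1.33 0.17 0.02 0" --pt "-1.66 0.17 0.06 0" --pt "-2.0 0.17 0.11 0" --pt "-2.0 0.17 0.11 0"

```text
clock: 23.93
position: [0.4824, 0.0057, 0.3166]
ee_rot: [-0.001, 0.639, 0.769, -0.001]
contact_force: [-3.8, -1.9, 3.9]
width: 0.025
gripper_force: 26.2
```

```bash
cat > arc.py <<'E'
from h import *
s=get_state();e=np.array([np.cos(np.radians(101)),np.sin(np.radians(101))]);d=s['position'][:2]-[.4734,.0412]
x=d@e;z=s['position'][2]-.003
print('x',x.round(4),'lat',(d@[-e[1],e[0]]).round(4),'z',z.round(4),'F along e',(s['contact_force'][:2]@e).round(1),'F',s['contact_force'].round(1),'w',s['width'].round(4))
for H in(.098,.1,.102,.104): print(H,'r',np.hypot(x,z-H).round(4),'a',np.arctan2(z-H,-x).round(3))
go(.5,0,.2,101)
E
python3 arc.py
```

```text
Traceback (most recent call last):
  File "arc.py", line 4, in <module>
    print('x',x.round(4),'lat',(d@[-e[1],e[0]]).round(4),'z',z.round(4),'F along e',(s['contact_force'][:2]@e).round(1),'F',s['contact_force'].round(1),'w',s['width'].round(4))
                                                                                                                                                            ^^^^^^^^^^^^^^^^
AttributeError: 'float' object has no attribute 'round'
```

Emit:
drive_tool --pt "-0.38 -0.05 0.06 0" --pt "-0.76 -0.08 0.14 0" --pt "-1.49 -0.08 0.37 0" --pt "-2.2 -0.08 0.67 0" --pt "-2.88 -0.08 1.03 0" --pt "-3.53 -0.08 1.45 0" --pt "-4.13 -0.08 1.92 0" --pt "-4.69 -0.08 2.45 0"

```text
clock: 24.6
position: [0.5036, -0.1111, 0.2546]
ee_rot: [0.001, 0.639, 0.769, -0.0]
contact_force: [0.2, 1.2, 2.2]
width: 0.0251
gripper_force: 24.4
```

```bash
sed -i "s/s\['width'\].round(4)/round(s['width'],4)/" arc.py; python3 arc.py
```

```text
x -0.1553 lat -0.0006 z 0.2516 F along e 1.2 F [0.2 1.2 2.2] w 0.0251
0.098 r 0.2184 a 0.78
0.1 r 0.217 a 0.773
0.102 r 0.2156 a 0.767
0.104 r 0.2143 a 0.76
pos [ 0.5036 -0.1111  0.2546] psi 100.6 tilt [ 0.002 -0.001 -1.   ] -> rows [4.4  0.67 2.18] turn -0.06 w 25.1 F [0.2 1.2 2.2] q [-0.35  0.18  1.63 -0.    1.33 -0.54]
```

Emit:
drive_tool --pt "-0.51 0 0.58 0" --pt "-0.97 0 1.2 0" --pt "-1.37 0 1.86 0" --pt "-1.71 0 2.55 0" --pt "-1.98 0 3.27 0" --pt "-2.15 0 3.84 0" --pt "-2.26 0 4.2 0" --pt "-2.27 0 4.35 0"

```text
clock: 25.27
position: [0.5138, -0.167, 0.1447]
ee_rot: [0.001, 0.639, 0.77, -0.001]
contact_force: [-0.8, -3.5, 3.0]
width: 0.0247
gripper_force: 24.6
```

```bash
python3 arc.py
```

```text
x -0.2121 lat 0.0001 z 0.1417 F along e -3.2 F [-0.8 -3.5  3. ] w 0.0247
0.098 r 0.2166 a 0.203
0.1 r 0.2162 a 0.194
0.102 r 0.2158 a 0.185
0.104 r 0.2155 a 0.176
pos [ 0.5138 -0.167   0.1447] psi 100.6 tilt [-0.    -0.002 -1.   ] -> rows [ 6.66  0.69 -2.23] turn -0.06 w 24.7 F [-0.8 -3.5  3. ] q [-0.44  0.31  1.75 -0.    1.09 -0.63]
```

Emit:
drive_tool --pt "-0.05 0 0.15 0" --pt "-0.1 0 0.3 0" --pt "-0.12 0 0.45 0" --pt "-0.13 0 0.6 0" --pt "-0.14 0 0.7 0" --pt "-0.15 0 0.8 0" --pt "-0.15 0 0.85 0" --pt "-0.15 0 0.85 0" --newtons 40

```text
clock: 25.93
position: [0.5142, -0.1694, 0.1244]
ee_rot: [0.001, 0.638, 0.77, -0.001]
contact_force: [-0.1, -4.6, -0.1]
width: 0.0243
gripper_force: 39.2
```

```bash
python3 arc.py
```

```text
x -0.2145 lat 0.0001 z 0.1214 F along e -4.5 F [-0.1 -4.6 -0.1] w 0.0243
0.098 r 0.2158 a 0.109
0.1 r 0.2156 a 0.1
0.102 r 0.2154 a 0.09
0.104 r 0.2153 a 0.081
pos [ 0.5142 -0.1694  0.1244] psi 100.7 tilt [ 0.    -0.002 -1.   ] -> rows [ 6.76  0.7  -3.03] turn -0.05 w 24.3 F [-0.1 -4.6 -0.1] q [-0.45  0.33  1.77 -0.    1.04 -0.63]
```

Emit:
drive_tool --pt "-0.04 0 0.03 0" --pt "-0.08 0 0.06 0" --pt "-0.1 0 0.1 0" --pt "-0.1 0 0.13 0" --pt "-0.1 0 0.16 0" --pt "-0.1 0 0.18 0" --pt "-0.1 0 0.18 0" --pt "-0.1 0 0.18 0" --newtons 80

```text
clock: 26.6
position: [0.5143, -0.1699, 0.1197]
ee_rot: [-0.001, 0.639, 0.769, 0.001]
contact_force: [-1.2, 5.6, 1.3]
width: 0.0236
gripper_force: 78.3
```

```bash
python3 arc.py
```

```text
x -0.2151 lat 0.0002 z 0.1167 F along e 5.7 F [-1.2  5.6  1.3] w 0.0236
0.098 r 0.2159 a 0.087
0.1 r 0.2157 a 0.078
0.102 r 0.2156 a 0.068
0.104 r 0.2154 a 0.059
pos [ 0.5143 -0.1699  0.1197] psi 100.6 tilt [-0.001  0.002 -1.   ] -> rows [ 6.79  0.69 -3.2 ] turn -0.06 w 23.6 F [-1.2  5.6  1.3] q [-0.45  0.34  1.78  0.    1.03 -0.63]
```

Emit:
drive_tool --pt "0.05 0 0.03 0" --pt "0.08 0 0.05 0" --pt "0.08 0 0.07 0" --pt "0.08 0 0.08 0" --pt "0.08 0 0.08 0" --pt "0.08 0 0.08 0" --pt "0.08 0 0.08 0" --pt "0.08 0 0.08 0"

```text
clock: 27.27
position: [0.5143, -0.1699, 0.1182]
ee_rot: [0.001, 0.638, 0.77, -0.0]
contact_force: [-1.8, -2.6, 4.8]
width: 0.0237
gripper_force: 78.5
```

Emit:
drive_tool --pt "0 0 0.03 0" --pt "0 0 0.05 0" --pt "0 0 0.07 0" --pt "0 0 0.08 0" --pt "0 0 0.08 0" --pt "0 0 0.08 0" --pt "0 0 0.08 0" --pt "0 0 0.08 0"

```text
clock: 27.93
position: [0.5143, -0.1699, 0.1159]
ee_rot: [0.001, 0.638, 0.77, -0.001]
contact_force: [-2.9, -5.5, 2.4]
width: 0.0237
gripper_force: 78.4
```

```bash
python3 arc.py
```

```text
x -0.215 lat 0.0001 z 0.1129 F along e -4.9 F [-2.9 -5.5  2.4] w 0.0237
0.098 r 0.2155 a 0.069
0.1 r 0.2154 a 0.06
0.102 r 0.2153 a 0.051
0.104 r 0.2152 a 0.041
pos [ 0.5143 -0.1699  0.1159] psi 100.7 tilt [ 0.    -0.002 -1.   ] -> rows [ 6.78  0.69 -3.37] turn -0.05 w 23.7 F [-2.9 -5.5  2.4] q [-0.45  0.34  1.78 -0.    1.02 -0.63]
```

Emit:
drive_tool --pt "0 0 0.02 0" --pt "-0.04 0 0.04 0" --pt "-0.06 0 0.06 0" --pt "-0.06 0 0.08 0" --pt "-0.06 0 0.08 0" --pt "-0.06 0 0.08 0" --pt "-0.06 0 0.08 0" --pt "-0.06 0 0.08 0"

```text
clock: 28.6
position: [0.5143, -0.1701, 0.1138]
ee_rot: [-0.001, 0.639, 0.77, 0.0]
contact_force: [-0.9, 0.8, 0.9]
width: 0.0236
gripper_force: 78.4
```

```bash
python3 arc.py; python3 - <<'E'
from h import *
ps,_=snap('scene',6);p,_=snap('top',6)
a=cv2.resize(ps[150:280,180:310],(560,560),interpolation=cv2.INTER_CUBIC);save(a,'pics/lev.png',1)
E
```

```text
x -0.2152 lat 0.0001 z 0.1108 F along e 1.0 F [-0.9  0.8  0.9] w 0.0236
0.098 r 0.2156 a 0.059
0.1 r 0.2155 a 0.05
0.102 r 0.2154 a 0.041
0.104 r 0.2153 a 0.031
pos [ 0.5143 -0.1701  0.1138] psi 100.6 tilt [-0.001  0.001 -1.   ] -> rows [ 6.8   0.69 -3.44] turn -0.06 w 23.6 F [-0.9  0.8  0.9] q [-0.45  0.34  1.78  0.    1.02 -0.63]
```

View pics/lev.png

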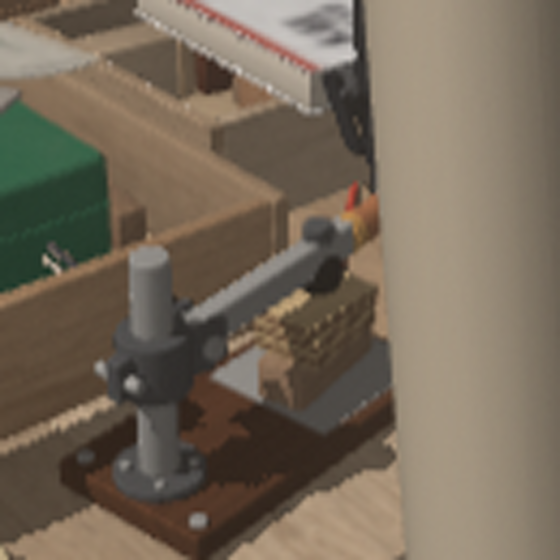

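The picture shows the lever nearly level, with the black foot at (328,275) just over the stack. I'll keep creeping down.

Emit:
drive_tool --pt "0 0 0.02 0" --pt "-0.0 0 0.04 0" --pt "0 0 0.06 0" --pt "0 0 0.08 0" --pt "0 0 0.08 0" --pt "0 0 0.08 0" --pt "0 0 0.08 0" --pt "0 0 0.08 0"

```text
clock: 29.37
position: [0.5144, -0.1701, 0.1132]
ee_rot: [-0.0, 0.639, 0.77, 0.0]
contact_force: [-3.4, 3.2, 9.2]
width: 0.0234
gripper_force: 79.1
```

```bash
python3 - <<'E'
from h import *
e=np.array([np.cos(np.radians(101)),np.sin(np.radians(101))]);n=np.array([-e[1],e[0]])
for nm in('top','scene'):
    p,d=snap(nm,7);X=cloud(nm,d);D=X[...,:2]-[.4734,.0412];x=D@e;y=D@n
    for lo in np.arange(-.17,0,.01):
        k=(x>=lo)&(x<lo+.01)&(abs(y)<.012)&(X[...,2]>.085)&(X[...,2]<.16)
        if k.sum()>2: print(nm,round(lo+.005,3),k.sum(),'y',y[k].mean().round(4),'z med/max',np.percentile(X[k][:,2],[50,90]).round(4))
E
```

```text
top -0.155 6 y -0.0047 z med/max [0.121  0.1249]
top -0.145 20 y -0.001 z med/max [0.1218 0.1242]
top -0.135 18 y 0.0018 z med/max [0.1216 0.1236]
top -0.125 24 y 0.0033 z med/max [0.1287 0.1345]
top -0.115 26 y 0.0018 z med/max [0.1279 0.134 ]
top -0.105 20 y 0.0005 z med/max [0.1199 0.1243]
top -0.095 18 y 0.0003 z med/max [0.1194 0.1238]
top -0.085 21 y 0.0011 z med/max [0.117 0.123]
top -0.075 18 y -0.0005 z med/max [0.119  0.1206]
top -0.065 18 y -0.0005 z med/max [0.1175 0.1216]
top -0.055 19 y -0.0005 z med/max [0.1191 0.1224]
top -0.045 18 y -0.0002 z med/max [0.1183 0.1229]
top -0.035 20 y -0.0005 z med/max [0.1178 0.1225]
top -0.025 20 y -0.0003 z med/max [0.1173 0.1217]
top -0.015 20 y -0.0009 z med/max [0.1175 0.1204]
top -0.005 26 y -0.0003 z med/max [0.1183 0.1212]
scene -0.165 17 y 0.0056 z med/max [0.1196 0.1223]
scene -0.155 18 y 0.0054 z med/max [0.1204 0.1235]
scene -0.145 29 y 0.0061 z med/max [0.1154 0.122 ]
scene -0.135 22 y 0.006 z med/max [0.1164 0.1219]
scene -0.125 25 y 0.0058 z med/max [0.1155 0.1306]
scene -0.115 54 y 0.0045 z med/max [0.1198 0.13  ]
scene -0.105 44 y 0.0041 z med/max [0.1107 0.1204]
scene -0.095 25 y 0.0043 z med/max [0.1154 0.12  ]
scene -0.085 28 y 0.0044 z med/max [0.1117 0.1194]
scene -0.075 29 y 0.0033 z med/max [0.114  0.1191]
scene -0.065 29 y 0.0038 z med/max [0.1134 0.118 ]
scene -0.055 29 y 0.0029 z med/max [0.115  0.1185]
scene -0.045 26 y 0.0034 z med/max [0.1131 0.1186]
scene -0.035 32 y 0.0035 z med/max [0.1121 0.1179]
scene -0.025 23 y 0.0018 z med/max [0.1158 0.1174]
scene -0.015 13 y -0.0012 z med/max [0.1167 0.1176]
scene -0.005 19 y -0.0008 z med/max [0.1168 0.1178]
```

Emit:
drive_tool --pt "0 0 0.01 0" --pt "0 0 0.02 0" --pt "0 0 0.03 0" --pt "0 0 0.03 0" --pt "0 0 0.03 0" --pt "0 0 0.03 0" --pt "0 0 0.03 0" --pt "0 0 0.03 0"

```text
clock: 30.13
position: [0.5144, -0.1701, 0.113]
ee_rot: [0.0, 0.639, 0.77, 0.0]
contact_force: [-4.6, 3.0, 14.0]
width: 0.0235
gripper_force: 79.5
```

Emit:
drive_tool --pt "0 0 0 0" --pt "0 0 0 0" --pt "0 0 0 0" --pt "0 0 0 0" --pt "0 0 0 0" --pt "0 0 0 0" --pt "0 0 0 0" --pt "0 0 0 0"

```text
clock: 30.8
position: [0.5144, -0.1701, 0.113]
ee_rot: [0.0, 0.639, 0.77, 0.0]
contact_force: [-3.4, 2.7, 13.3]
width: 0.0237
gripper_force: 79.5
```

```bash
python3 - <<'E'
from h import *
p,_=snap('top',8);ps,_=snap('scene',8)
a=np.hstack([cv2.resize(ps[180:260,210:280],(400,457),interpolation=cv2.INTER_CUBIC),cv2.resize(p[185:245,200:270],(400,457),interpolation=cv2.INTER_CUBIC)])
save(a,'pics/fin.png',1);print(get_state()['contact_force'])
E
```

```text
[-4.64360966  4.20952837 14.51719238]
```

View pics/fin.png

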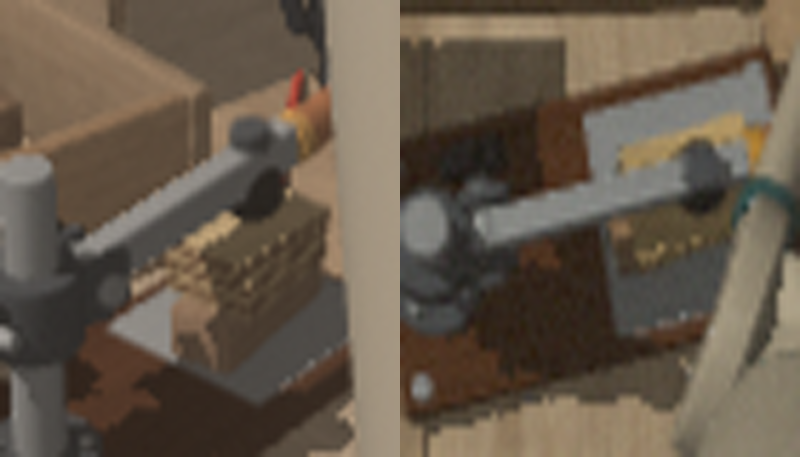

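The foot (262,192 in the left half) rests on the stack, which is still square on the block, and the push is steady at about 14 N. Handing in.

```bash
python3 -c "
from rig import order
print(order.sign_off())"
```

```text
the job is handed in; nothing more can be done
None
```

The job is handed in: all three plates are stacked squarely on the block, the lever bites on them at about 2 degrees from level by camera measurement, and the arm holds the handle down at about 14 N.

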